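# Hang the keyhole tray on the board's screw

### The arm

A 6-joint arm with a two-finger parallel gripper is mounted at the origin on a cart in front of the work surface, level with it; the furniture and walls round the work are solid. World frame = base frame: x ahead of the robot, y to its left, z up, the work surface at z = 0. Lengths are in m, angles in rad, forces in N, time in s.
With the tool pointing down it reaches from about 0.375 to 0.9 m from the base axis. Payload 3.1 kg.
Tool frame: the origin (TCP) lies midway between the tips of the shut fingers; the grasp point (between the pads) lies 19 mm behind it (robot.tcp_to_grasp is the distance from the TCP to the grasp point, in m); z points along the fingers, y is the direction in which the jaws open and shut (so a half turn about z gives the same grasp; the last joint's range is limited). The gripper opens to 85 mm and grips with 20 to 120 N. Pads are 22 mm wide; open, the fingers measure 114 mm over their backs; the gripper's body (76 mm by 85 mm) begins 54 mm behind the grasp point. The pads swing forward as they close: fully open they stand 13 mm farther back than shut.
Start: joints at [-1.494, 0.527, 1.433, -0, 1.181, -0.178], TCP at [0.158, -0.605, 0.231] pointing down, gripper open.
Joint ranges: [-3.08, 3.08], [-0.75, 2.2], [0.22, 2.44], [-1.43, 4.57], [0, 2.65], [-2.85, 2.85]. Speed limits (rad/s): [2.79, 2.79, 3.14, 3.14, 3.14, 3.14].

### API

Orientations are given as a 3x3 rotation matrix whose columns are the frame's x, y, z axes.
In Python, from workcell import robot gives the robot as it stands. The module is installed in compiled form; this text tells all that it offers.
- The arm moves only by the tool apply_moves, never from a script. Its argument "series" is a list of rows, each a list of 4 numbers: the shift along the tool's x, y, z in mm, then the turn about the tool's z in rad. A call has 1 to 20 rows; each row shifts and turns the commanded pose from where the row before left it, along the tool's axes as they then stand; what a row does not reach is not made up. A row lasts 1/8 s, in which the tool goes at most 62.5 mm and 10.7 degrees, less where a joint would pass 70% of its speed; a pose out of reach is approached as far as the arm can. A call with a gripper value outside its range is refused whole. "jaw" is the closure in counts, from 0 (fully open) to 255 (shut), set as the call begins (left out, the last holds). The fingers move at their own pace and stop on an object; "squeeze" is the grip in N (left out, the last holds). Time passes only in rows, so rows that do not move let the fingers close. It gives the time, the measured TCP pose, the force and the opening at its end, in the units of the state.
- robot.get_state(): the state, without advancing time (a new reading comes with each control period).
- robot.camera(name): name is "scene" or "side" or "wrist"; returns (picture, depth): 480x640x3 uint8, red, green, blue; 480x640 float32, m along the optical axis (not along the pixel's ray), 0 where there is no reading.
- robot.camera_params(name): a dict with "mtx" (3x3 intrinsics, pixels), "world_from_camera" (4x4, takes a point from camera to world coordinates); the wrist camera has in their place "T_tool_cam" (4x4, takes a point from camera to tool coordinates, whose origin is the TCP and whose axes are the flange's). Camera axes: x right, y down, z forward; pixel columns grow to the right and rows downward; lengths in m; the calibration is good to about 2 mm. A picture is of the moment at which its call begins: read the wrist's pose just before it. camera_params takes no time and is no camera call.
- robot.finish_job(): hands the job in, once; it reports no verdict.
The state is a dict: "t": time; "joint_pos": joint angles; "qvel": joint speeds; "tau": joint torques, N m; "eef_pos": TCP position; "eef_rot": TCP orientation; "wrist_force": force on the tool from outside, world axes, zero at the start; "wrist_torque": the same for the moment, N m; "grip_width": opening from 0.0 (shut) to 1.0 (fully open).
Only numpy, scipy, OpenCV 4.12 (cv2) and the standard library are available. Lean on these libraries where they do the work, as an engineer would, in place of code of your own. Each camera call takes 0.05 s, during which the arm holds its last target.

### The job

Hang the white tray on the blue board: carry it by its orange grip block, press its back plate in over the brass screw head so that the head comes through the wide hole of its keyhole and, still pressing the sprung disc back, slide the tray down until the screw meets the end of the narrow slot and the red lock pin springs out into its hole in the plate. Feel your way gently, with less than 25 N on the board and all that is on it; leave the tray hanging upright and square to the board, let it go, and leave the other things on the bench where they are.

Things in the scene. Friction and masses are not known exactly. Their poses are not given: they have to be found in the camera images.
- tray_grip (a point): Place to grasp on the hanging tray (white, about 0.12 kg, loose, upright): in its orange grip block, 14 mm thick in y (pinch it across y from above), 36 mm tall, its top 18 mm above this point; along x it runs from 15 mm to -x of the point to the plate's front, 21 mm to +x. The point is 82 mm above the tray's underside. Axes of the tray: x toward the plate's rear, y across, z up.
- tray_hole (a point): Centre of the wide eight-sided hole of the tray's keyhole, 26 mm across flats, at half the plate's thickness; 34 mm above the tray's underside, 48 mm below and 23 mm to +x of tray_grip. Axes as tray_grip. A slot 10 mm wide runs straight up from it; the hole's upper 45 degree flanks guide a screw into it.
- tray_slot_end (a point): In the same plate, the point where the screw's axis lies when the tray is fully home at the upper end of the narrow slot; 22 mm above tray_hole. The square 10 mm hole for the lock pin is centred 21 mm to +y of this point.
- tray: The tray as a whole; origin on the rear face of its back plate, at the underside, mid-width; axes as tray_grip. Back plate 64 mm wide, 100 mm tall, 4 mm thick; the tray foot is 64 mm wide and reaches 58 mm to -x of the plate's rear face, with a rim 14 mm high. It stands on that foot at the start.
- hang_mark (a point): Mark on the board, 12 mm out from its face and 150 mm above the bench: the screw's axis should pass through it, but the screw's hanger plate is clamped up to 4 mm off to either side and 10 mm up or down, so the screw must be felt for or seen. x points into the board, y across, z up. Rigid shank 7 mm in diameter; brass head 15 mm in diameter, from 1.5 mm (underside) to 7.5 mm to -x of the mark.
- pad_disc (a joint): How far (m) the sprung black disc behind the head, 34 mm in diameter, is pushed toward the board: 0 (face level with hang_mark) to 0.005. 2.1 N starts it, 0.7 N more per mm. The 4 mm plate must push it back 3 to 5 mm to slide freely behind the head. It rubs on the plate with unknown friction, so the tray needs pushing down; at the slot's end the resistance jumps.
- lock_pin (a joint): How far (m) the sprung red pin, 7 mm in diameter, 21 mm to +y of the screw, is pushed toward the board: 0 out (its tip 2.5 mm farther out than the disc's face at rest) to 0.009. 1 N starts it, 0.25 N more per mm. The plate pushes it in; it springs back to 0, into its hole in the plate, when the tray is home within about 1.5 mm.
- board: Blue upright panel, 170 mm wide, top 195 mm above the bench, fixed to the bench on a dark foot that reaches 10 mm in front of the panel and is 190 mm wide and 12 mm tall; it carries the screw, disc and pin. Origin on the panel's front face at the bench, mid-width; x points into the panel, z up.
- microscope_a: White and black microscope, fixed, tall (over 0.4 m), standing on the bench to the right of the board; its body and eyepieces reach toward the robot to about x = 0.47 and stand between the arm at its start and the tray and board. Go round in front of it. Origin under its middle at the bench.
- tally_a: Bystander, small round silver tally counter with a black button, 44x51x40 mm, loose; origin at the centre of its underside.
- marker_red: Bystander, red and white marker pen, 12x138x13 mm, loose; origin at the centre of its underside.
- objective_case: Bystander, small round case, black lid over a cream base, 36x36x59 mm, loose; origin at the centre of its underside.
- oil_bottle: Bystander, small brown dropper bottle with a black cap, 30x30x68 mm, loose; origin at the centre of its underside.
- blue_filter: Bystander, black ring with a blue glass filter, 33x33x9 mm, loose; origin at the centre of its underside.
- coverslips: Bystander, small white box, 35x63x18 mm, loose; origin at the centre of its underside.
- cell_counter: Bystander, grey counter with red keys and a red knob, 77x106x44 mm, loose; origin at the centre of its underside.
Things that resemble listed ones, but are neither listed nor needed, are in the scene too. Leave any purple look-alike of the tray alone.

How it is judged:
On the way:
1. the screw head is through the tray's wide hole and the plate presses the disc back (x of tray_hole in the frame of hang_mark between -0.003 and 0.008 m and y of tray_hole in the frame of hang_mark between -0.01 and 0.01 m and z of tray_hole in the frame of hang_mark between -0.017 and 0.017 m and value of joint pad_disc above 0.001 m and value of joint lock_pin above 0.002 m), for 0.1 s.
At the end, for the whole second after the job is handed in: The tray hangs at rest on the screw, held between head and disc (disc back by over 0.6 mm), home so that the lock pin stands out in its hole (within 1.2 mm of fully out), slot-end point within 13 mm up or down and 8 mm sideways of the mark, upright and square to the board (0.08 rad) (value of joint lock_pin below 0.0012 m and value of joint pad_disc above 0.0006 m and z of tray_slot_end in the frame of hang_mark between -0.013 and 0.013 m and y of tray_slot_end in the frame of hang_mark between -0.008 and 0.008 m and x of tray_slot_end in the frame of hang_mark between -0.004 and 0.006 m and angle between tray's own z axis and vertical below 0.08 rad and angle between the x axis of tray and the x axis of board, either way round below 0.08 rad and linear speed of tray below 0.02 m/s); the robot touches nothing.
It fails at once if the board, with the screw, disc and pin on it, is loaded with more than 25 N (contact force between board and anything else above 25 N).
It fails at once if a bystander is moved by more than 20 mm (distance of any of tally_a, marker_red, objective_case, oil_bottle, blue_filter, coverslips, cell_counter from where it was at the start of the episode above 0.02 m).
It also fails if it takes over 67 s, if anything falls off the work surface, if the arm or the gripper's body presses on something with over 40 N, if the wrist force passes 120 N, or if a joint passes its speed limit or range.

## Working session

There is one attempt and no reset: what is moved stays moved. The work goes in short steps, Python scripts to look and compute and a tool call to move; the robot and the scene stay as the last step left them, time stands still between calls to the robot, and variables do not carry over. Pictures are saved under pics/ and viewed, and the job is handed in when it is done.

Besides the shell and the picture viewer there is one more tool, called after "Emit:" as a command line: name --pt "numbers of a row" for each row, then --argument value for the rest. apply_moves: Moves the arm, as the interface text tells. Its arguments: {"type":"object","properties":{"series":{"type":"array"},"jaw":{"type":"number"},"squeeze":{"type":"number"}},"required":["series"]}

```bash
mkdir -p pics; cat > h.py <<'E'
import numpy as np, cv2
from workcell import robot
np.set_printoptions(precision=4,suppress=True)
def snap(n,f):
    s=robot.get_state(); p,d=robot.camera(n); cv2.imwrite('pics/%s.png'%f,p[:,:,::-1]); np.savez('pics/%s.npz'%f,p=p,d=d,pos=s['eef_pos'],rot=s['eef_rot'])
    return p,d
def T(n,f):
    c=robot.camera_params(n)
    if n!='wrist': return np.array(c['mtx']),np.array(c['world_from_camera'])
    z=np.load('pics/%s.npz'%f); M=np.eye(4);M[:3,:3]=z['rot'];M[:3,3]=z['pos']
    return np.array(c['mtx']),M@np.array(c['T_tool_cam'])
def cloud(n,f):
    z=np.load('pics/%s.npz'%f);K,M=T(n,f);d=z['d'];v,u=np.mgrid[:480,:640]
    P=np.stack([(u-K[0,2])/K[0,0]*d,(v-K[1,2])/K[1,1]*d,d,np.ones_like(d)],-1)@M.T
    return z['p'],d,P[...,:3]
E
python3 - <<'E'
from h import *
s=robot.get_state();print(s)
for n in ['scene','side']:
    snap(n,n+'0');K,M=T(n,n+'0');print(n,K,M)
E
```

```text
{'t': 0.0, 'joint_pos': array([-1.4945,  0.5285,  1.4339,  0.    ,  1.1814, -0.1785]), 'qvel': array([-0.0006,  0.0004, -0.0001, -0.0004, -0.0015, -0.002 ]), 'tau': array([  0.0001, -44.2349, -17.8026,  -0.0004,   0.0084,  -0.    ]), 'eef_pos': array([ 0.1575, -0.6041,  0.2303]), 'eef_rot': array([[ 0.9677,  0.252 , -0.0001],
       [ 0.252 , -0.9677,  0.0022],
       [ 0.0004, -0.0022, -1.    ]]), 'wrist_force': array([ 0.1876, -0.0333,  0.1117]), 'wrist_torque': array([-0.053 ,  0.0153, -0.    ]), 'grip_width': 1.001522568029297}
scene [[562.446    0.     321.4247]
 [  0.     562.446  234.7763]
 [  0.       0.       1.    ]] [[-0.517  -0.4767  0.711  -0.4961]
 [-0.8558  0.3045 -0.4181  0.6253]
 [-0.0172 -0.8246 -0.5654  1.0041]
 [ 0.      0.      0.      1.    ]]
side [[495.2412   0.     323.8047]
 [  0.     495.2412 244.0348]
 [  0.       0.       1.    ]] [[ 0.6044 -0.39    0.6948 -0.2061]
 [-0.7965 -0.2762  0.5379 -0.6664]
 [-0.0179 -0.8784 -0.4775  0.6529]
 [ 0.      0.      0.      1.    ]]
```

View pics/scene0.png

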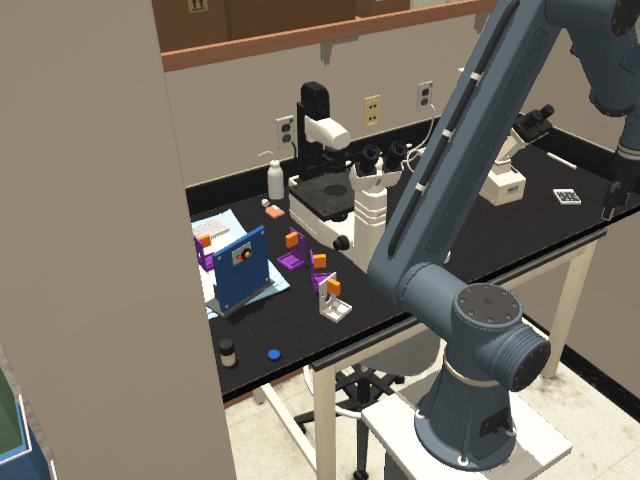

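View pics/side0.png

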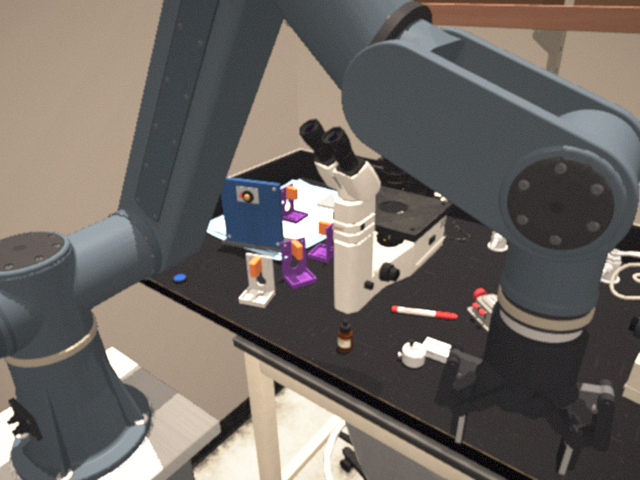

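The only white tray with an orange grip is at scene (332,300) and side (258,280). The purple look-alikes are at scene (318,270), (292,252) and (205,250), and at side (297,262), (325,242) and (292,205). The board is at scene (243,268) and side (253,212). Next I'll check a close crop and measure.

```bash
python3 - <<'E'
from h import *
a=cv2.imread('pics/scene0.png')[210:330,180:370];b=cv2.imread('pics/side0.png')[165:315,200:350]
a=cv2.resize(a,(0,0),fx=2.6,fy=2.6,interpolation=cv2.INTER_CUBIC)[:320,:500];a=cv2.resize(a,(420,300));b=cv2.resize(b,(375,300),interpolation=2)
cv2.imwrite('pics/crop0.png',np.hstack([a[:300],b]))
for n in ['scene','side']:
    p,d,P=cloud(n,n+'0');hsv=cv2.cvtColor(p,cv2.COLOR_RGB2HSV)
    V=(d>0)
    reg=(P[...,2]>0.002)&(P[...,2]<0.25)&(P[...,0]>0.25)&V
    def rep(name,m,lo=8):
        k,l,st,c=cv2.connectedComponentsWithStats(m.astype(np.uint8))
        for i in range(1,k):
            if st[i,4]>=lo:
                q=P[l==i]; print(n,name,c[i].round(1),st[i,4],np.percentile(q,[2,50,98],axis=0).round(3).tolist())
    H,S,Vv=hsv[...,0],hsv[...,1],hsv[...,2]
    rep('orange',reg&(H>5)&(H<18)&(S>150)&(Vv>120))
    rep('blue',reg&(H>100)&(H<120)&(S>150),200)
    rep('white',reg&(S<60)&(Vv>130),100)
E
```

```text
scene orange [291.6 240.1] 124 [[0.677, 0.01, 0.065], [0.685, 0.03, 0.083], [0.693, 0.046, 0.1]]
scene orange [205.4 241.1] 85 [[0.803, 0.23, 0.069], [0.809, 0.243, 0.087], [0.815, 0.257, 0.102]]
scene orange [317.1 254.6] 10 [[0.563, 0.005, 0.096], [0.566, 0.014, 0.1], [0.569, 0.027, 0.103]]
scene orange [319.3 261.7] 127 [[0.547, 0.0, 0.064], [0.555, 0.015, 0.083], [0.564, 0.03, 0.099]]
scene orange [333.5 279.5] 8 [[0.441, 0.031, 0.098], [0.452, 0.035, 0.1], [0.463, 0.038, 0.102]]
scene orange [333.1 287.6] 139 [[0.428, 0.03, 0.065], [0.442, 0.043, 0.083], [0.461, 0.051, 0.101]]
scene blue [240.7 269.3] 2384 [[0.585, 0.138, 0.018], [0.607, 0.223, 0.104], [0.635, 0.294, 0.195]]
scene white [395.2 109.4] 3450 [[1.106, -0.938, 0.102], [1.118, -0.674, 0.18], [1.128, -0.392, 0.248]]
scene white [575.3 115.4] 3284 [[0.53, -1.198, 0.104], [0.709, -1.187, 0.176], [0.937, -1.176, 0.246]]
scene white [238.6 155. ] 5170 [[1.037, -0.214, 0.034], [1.117, -0.014, 0.168], [1.127, 0.184, 0.247]]
scene white [413.9 154.1] 164 [[0.927, -0.786, 0.004], [1.013, -0.67, 0.023], [1.078, -0.578, 0.07]]
s
[... 1599 characters left out ...]
hite [497.1 242.8] 252 [[0.941, -0.344, 0.003], [0.98, -0.329, 0.028], [1.002, -0.302, 0.047]]
side white [260.6 279.9] 1210 [[0.412, 0.001, 0.003], [0.467, 0.038, 0.012], [0.62, 0.191, 0.099]]
side white [617.1 268.9] 767 [[0.922, -0.656, 0.003], [0.982, -0.602, 0.041], [1.103, -0.581, 0.081]]
side white [487.3 301.9] 227 [[0.656, -0.428, 0.033], [0.682, -0.413, 0.04], [0.711, -0.391, 0.044]]
side white [416.2 311.8] 175 [[0.586, -0.324, 0.003], [0.603, -0.29, 0.009], [0.618, -0.255, 0.013]]
side white [423.8 352.3] 919 [[0.449, -0.404, 0.003], [0.483, -0.367, 0.018], [0.528, -0.335, 0.03]]
side white [633.4 382.5] 460 [[0.586, -0.711, 0.012], [0.589, -0.696, 0.042], [0.604, -0.688, 0.088]]
```

View pics/crop0.png

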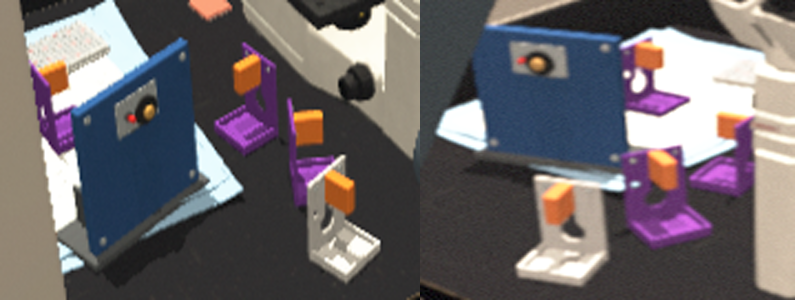

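The white tray is confirmed in the crop: no purple, and it has a keyhole and an orange block. Now I'll fit the orientations of the tray and board.

```bash
python3 - <<'E'
from h import *
for n in ['scene','side']:
    p,d,P=cloud(n,n+'0');hsv=cv2.cvtColor(p,cv2.COLOR_RGB2HSV);H,S,V=[hsv[...,i].astype(int) for i in range(3)]
    def plane(name,m):
        q=P[m]
        for _ in range(6):
            c=q.mean(0);w=np.linalg.svd(q-c,full_matrices=False)[2][2]
            r=(q-c)@w; q2=q[abs(r)<max(2*np.median(abs(r)),.001)]
            if len(q2)==len(q):break
            q=q2
        if w[0]<0:w=-w
        print(n,name,len(q),'c',c,'n',w,'yaw',np.arctan2(w[1],w[0]),'rms',r.std())
        e=np.array([-w[1],w[0],0]);e/=np.linalg.norm(e)
        return w,c,e
    blue=(d>0)&(H>100)&(H<120)&(S>120)&(P[...,2]>.03)&(P[...,2]<.19)&(P[...,0]>.5)&(P[...,0]<.72)&(P[...,1]>.1)&(P[...,1]<.32)
    w,c,e=plane('board',blue)
    q=P[blue];s=(q-c)@e;print('board lateral range',np.percentile(s,[0.5,99.5]),'mid',c+e*np.percentile(s,[.5,99.5]).mean())
    # screw things: colored near plane
    near=(d>0)&(abs((P-c)@e)<.06)&(P[...,2]>.11)&(P[...,2]<.19)&((P-c)@w<.01)&((P-c)@w>-.04)
    for nm,m in [('brass',near&(H>12)&(H<28)&(S>110)&(V>90)),('red',near&((H<6)|(H>174))&(S>150)&(V>90)),('black',near&(V<50)),('gray',near&(S<60)&(V>100))]:
        if m.sum()>3:
            v,u=np.nonzero(m);Q=P[m];print(nm,m.sum(),u.mean().round(1),v.mean().round(1),'xyz',np.median(Q,0),'lat',np.percentile((Q-c)@e,[2,50,98]),'n',np.percentile((Q-c)@w,[2,50,98]),'z',np.percentile(Q[:,2],[2,50,98]))
    tr=(d>0)&(S<70)&(V>110)&(P[...,2]>.02)&(P[...,2]<.105)&(P[...,0]>.39)&(P[...,0]<.5)&(P[...,1]>-.02)&(P[...,1]<.1)
    w,c,e=plane('tray',tr)
    q=P[tr];s=(q-c)@e;print('lat',np.percentile(s,[1,99]),'mid',c+e*np.percentile(s,[1,99]).mean())
    o=(d>0)&(H>5)&(H<18)&(S>130)&(V>90)&(P[...,2]>.05)&(P[...,2]<.105)&(P[...,0]>.41)&(P[...,0]<.49)&(P[...,1]>0)&(P[...,1]<.07)
    q=P[o]; 
    for ax,nm in((e,'lat'),(w,'n')):
        print('grip',nm,np.percentile((q-c)@ax,[1,5,50,95,99]))
    print('zr',np.percentile(q[:,2],[1,99]))
E
```

```text
scene board 1155 c [0.6085 0.2175 0.1054] n [ 0.9544  0.2985 -0.0007] yaw 0.30312702214385545 rms 0.0008567090439002734
board lateral range [-0.0884  0.08  ] mid [0.6097 0.2135 0.1054]
brass 24 247.0 254.1 xyz [0.5935 0.2051 0.1592] lat [-0.0152 -0.0071 -0.0025] n [-0.0205 -0.0182 -0.011 ] z [0.1476 0.1592 0.1664]
red 9 239.3 256.9 xyz [0.5911 0.2268 0.1599] lat [0.0101 0.0136 0.0158] n [-0.0196 -0.0135 -0.0076] z [0.1573 0.1599 0.1637]
black 48 244.9 253.4 xyz [0.5984 0.2101 0.1617] lat [-0.0237 -0.0042  0.0063] n [-0.0157 -0.0122 -0.0077] z [0.1399 0.1617 0.1728]
gray 153 239.1 252.2 xyz [0.6033 0.2245 0.1685] lat [-0.0323  0.008   0.0273] n [-0.0068 -0.0026  0.0012] z [0.139  0.1685 0.1802]
scene tray 109 c [0.4625 0.0536 0.0626] n [ 0.9517  0.3068 -0.0142] yaw 0.31182955459069195 rms 0.0005066211305876303
lat [-0.0407  0.0238] mid [0.4651 0.0455 0.0626]
grip lat [-0.0178 -0.0151 -0.0045 -0.0008  0.0006]
grip n [-0.0394 -0.0376 -0.0241 -0.0047 -0.003 ]
zr [0.064  0.1017]
side board 1241 c [0.6151 0.2045 0.104 ] n [ 0.9536  0.3012 -0.002 ] yaw 0.3059177782633056 rms 0.0008241287336
[... 173 characters left out ...]
09 ] z [0.1514 0.1601 0.1671]
red 5 240.8 194.6 xyz [0.5981 0.225  0.161 ] lat [0.0172 0.0237 0.0252] n [-0.0143 -0.0099 -0.0072] z [0.1588 0.161  0.1621]
black 18 249.5 196.1 xyz [0.604  0.1978 0.1612] lat [-0.0093 -0.004   0.0089] n [-0.016  -0.0122 -0.0079] z [0.1469 0.1612 0.1719]
gray 232 247.6 193.3 xyz [0.6117 0.2062 0.167 ] lat [-0.0218  0.0025  0.0405] n [-0.0087 -0.0025  0.0027] z [0.138  0.167  0.1807]
side tray 245 c [0.4704 0.0372 0.06  ] n [ 0.948   0.3182 -0.0047] yaw 0.3237844869617339 rms 0.0008374734726522928
lat [-0.0254  0.0391] mid [0.4682 0.0437 0.06  ]
grip lat [-0.0014 -0.0008  0.0013  0.01    0.0111]
grip n [-0.0385 -0.0377 -0.0296 -0.0058 -0.0025]
zr [0.0661 0.1008]
```

Emit:
apply_moves --pt "20 -30 0 0" --pt "20 -30 0 0" --pt "20 -30 0 0" --pt "20 -30 0 0" --pt "20 -30 0 0" --pt "20 -31 0 0" --pt "20 -31 0 0" --pt "20 -31 0 0" --pt "25 -24 0 0" --pt "25 -24 0 0" --pt "25 -24 0 0" --pt "25 -24 0 0" --pt "25 -25 0 0" --pt "25 -25 0 0" --jaw 0 --squeeze 40

```text
t: 1.85
eef_pos: [0.3598, -0.1491, 0.2312]
eef_rot: [[0.968, 0.252, -0.0], [0.252, -0.968, 0.0], [-0.0, -0.0, -1.0]]
wrist_force: [0.4, -0.4, 0.2]
grip_width: 1.002
```

Emit:
apply_moves --pt "16 -31 0 -0.012" --pt "16 -31 0 -0.012" --pt "16 -31 0 -0.012" --pt "16 -31 0 -0.012" --pt "16 -31 0 -0.012" --pt "0 0 0 0" --pt "0 0 0 0"

```text
t: 2.72
eef_pos: [0.3936, 0.0206, 0.2312]
eef_rot: [[0.951, 0.31, -0.0], [0.31, -0.951, -0.0], [-0.0, 0.0, -1.0]]
wrist_force: [-0.6, 0.0, -0.4]
grip_width: 1.003
```

```bash
python3 - <<'E'
from h import *
snap('wrist','w1');print(robot.camera_params('wrist')['T_tool_cam']);print(robot.get_state()['eef_pos'])
E
```

```text
[[-0.0002 -0.9584 -0.2855  0.0716]
 [ 1.     -0.0002 -0.      0.0005]
 [-0.0001 -0.2855  0.9584 -0.1425]
 [ 0.      0.      0.      1.    ]]
[0.3936 0.0202 0.2312]
```

View pics/w1.png

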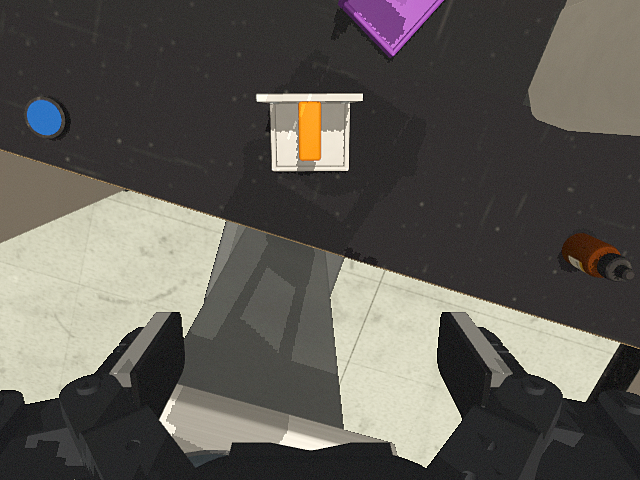

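The tray is at (310,130), with the orange block top around x=299–321, y=102–160. The plate's top edge runs along y≈97 from 257 to 363 and is nearly square to the image.

```bash
cat >> h.py <<'E'
def onz(n,f,uv,zz):
    K,M=T(n,f);uv=np.atleast_2d(uv);r=np.c_[(uv[:,0]-K[0,2])/K[0,0],(uv[:,1]-K[1,2])/K[1,1],np.ones(len(uv))]@M[:3,:3].T
    o=M[:3,3];return o+r*((zz-o[2])/r[:,2])[:,None]
E
python3 - <<'E'
from h import *
p,d,P=cloud('wrist','w1');hsv=cv2.cvtColor(p,cv2.COLOR_RGB2HSV);H,S,V=[hsv[...,i].astype(int) for i in range(3)]
z=np.load('pics/w1.npz');R=z['rot']
o=(H>5)&(H<22)&(S>150)&(V>120)&(np.abs(P[...,2]-.1)<.006)
c=cv2.minAreaRect(np.argwhere(o)[:,::-1].astype(np.float32));print('orange',c,P[o].mean(0))
b=cv2.boxPoints(c);W=onz('wrist','w1',b,.1);print(W,np.linalg.norm(W-np.roll(W,1,0),axis=1),W.mean(0))
pl=(S<60)&(V>120)&(np.abs(P[...,2]-.1)<.006)
c=cv2.minAreaRect(np.argwhere(pl)[:,::-1].astype(np.float32));print('plate',c)
b=cv2.boxPoints(c);W2=onz('wrist','w1',b,.1);print(W2,np.linalg.norm(W2-np.roll(W2,1,0),axis=1),W2.mean(0))
for Q in(W,W2):
    L=sorted([(np.linalg.norm(Q[i]-Q[i-1]),(Q[i]-Q[i-1])) for i in range(4)],key=lambda t:t[0])[-1][1];print('long ang',np.arctan2(L[1],L[0]))
E
```

```text
orange ((308.9999694824219, 130.5), (58.99999237060547, 21.999996185302734), 90.0) [0.4498 0.039  0.0998]
[[0.4641 0.0509 0.1   ]
 [0.4682 0.0383 0.1   ]
 [0.4348 0.0272 0.1   ]
 [0.4305 0.0403 0.1   ]] [0.0352 0.0133 0.0352 0.0138] [0.4494 0.0392 0.1   ]
plate ((462.877197265625, 110.165771484375), (129.53273010253906, 395.08721923828125), 75.9991455078125)
[[ 0.4594  0.0762  0.1   ]
 [ 0.5763 -0.1163  0.1   ]
 [ 0.5213 -0.1702  0.1   ]
 [ 0.3908  0.0353  0.1   ]] [0.0799 0.2252 0.077  0.2434] [ 0.487  -0.0437  0.1   ]
long ang 0.3068883997706164
long ang 2.136538696905045
```

Emit:
apply_moves --pt "19 0 0 0" --pt "19 0 0 0" --pt "18 0 0 0" --pt "0 0 20 0" --pt "0 0 25 0" --pt "0 0 25 0" --pt "0 0 20 0" --pt "0 0 0 0"

```text
t: 3.78
eef_pos: [0.446, 0.0371, 0.1402]
eef_rot: [[0.952, 0.308, -0.004], [0.308, -0.952, 0.0], [-0.003, -0.002, -1.0]]
wrist_force: [-0.3, -0.3, 0.4]
grip_width: 1.003
```

```bash
python3 - <<'E'
from h import *
snap('wrist','w2')
p,d,P=cloud('wrist','w2');hsv=cv2.cvtColor(p,cv2.COLOR_RGB2HSV);H,S,V=[hsv[...,i].astype(int) for i in range(3)]
z=np.load('pics/w2.npz');R=z['rot'];print(z['pos'])
o=(H>5)&(H<22)&(S>150)&(V>120)&(np.abs(P[...,2]-.1)<.006)
c=cv2.minAreaRect(np.argwhere(o)[:,::-1].astype(np.float32));print('orange',c)
b=cv2.boxPoints(c);W=onz('wrist','w2',b,.1);print((W-z['pos'])@R, ((W.mean(0)-z['pos'])@R))
E
```

```text
[0.446  0.0371 0.1402]
orange ((373.3613586425781, 144.78695678710938), (94.2757339477539, 344.60784912109375), 35.06734848022461)
[[ 0.0077 -0.0329  0.0402]
 [ 0.119   0.0464  0.0397]
 [ 0.1006  0.0776  0.0397]
 [-0.019   0.0016  0.0402]] [0.0521 0.0232 0.04  ]
```

View pics/w2.png

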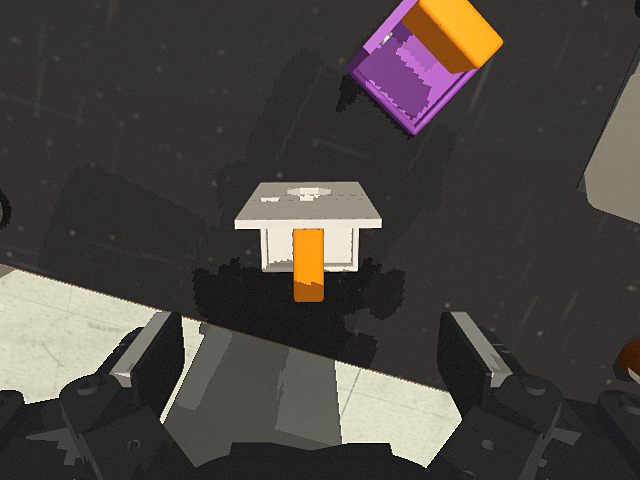

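```bash
python3 - <<'E'
from h import *
z=np.load('pics/w2.npz');R=z['rot']
W=onz('wrist','w2',[[294,229],[324,229],[323,301],[294,301],[308.8,265],[235,225],[381,225],[260,183],[360,183]],.1);print((W-z['pos'])@R)
E
```

```text
[[ 0.0215 -0.0067  0.0401]
 [ 0.0215  0.0064  0.0401]
 [-0.013   0.0062  0.0402]
 [-0.013  -0.0071  0.0402]
 [ 0.0047 -0.0003  0.0402]
 [ 0.0233 -0.0325  0.0402]
 [ 0.0233  0.0313  0.0401]
 [ 0.0417 -0.021   0.0401]
 [ 0.0417  0.0215  0.04  ]]
```

Emit:
apply_moves --pt "1 0 20 0" --pt "0 0 20 0" --pt "0 0 18 0" --pt "0 0 12 0" --pt "0 0 4 0" --pt "0 0 0 0"

```text
t: 4.58
eef_pos: [0.4483, 0.0383, 0.0676]
eef_rot: [[0.951, 0.309, 0.001], [0.309, -0.951, -0.0], [0.0, 0.0, -1.0]]
wrist_force: [0.3, -0.3, -0.8]
grip_width: 0.997
```

Emit:
apply_moves --pt "0 0 0 0" --pt "0 0 0 0" --pt "0 0 0 0" --pt "0 0 0 0" --pt "0 0 0 0" --pt "0 0 0 0" --pt "0 0 0 0" --pt "0 0 0 0" --jaw 255 --squeeze 40

```text
t: 5.58
eef_pos: [0.448, 0.0385, 0.0674]
eef_rot: [[0.951, 0.31, 0.0], [0.31, -0.951, 0.0], [0.0, 0.0, -1.0]]
wrist_force: [-1.9, 0.6, 2.8]
grip_width: 0.157
```

```bash
python3 - <<'E'
from h import *
snap('wrist','w3');snap('side','s3');print(robot.get_state())
E
```

```text
{'t': 5.675, 'joint_pos': array([-0.1639,  0.6017,  2.0016,  0.    ,  0.5381,  1.0921]), 'qvel': array([0.0013, 0.0012, 0.0003, 0.0003, 0.    , 0.0014]), 'tau': array([ -0.1907, -33.7204,  -5.6795,  -0.0055,  -0.117 ,  -0.0062]), 'eef_pos': array([0.448 , 0.0384, 0.0674]), 'eef_rot': array([[ 0.9509,  0.3096,  0.0002],
       [ 0.3096, -0.9509, -0.    ],
       [ 0.0001,  0.0001, -1.    ]]), 'wrist_force': array([-0.1261,  0.4112,  3.4985]), 'wrist_torque': array([-0.0476,  0.0937, -0.0159]), 'grip_width': 0.16077831817559182}
```

View pics/w3.png

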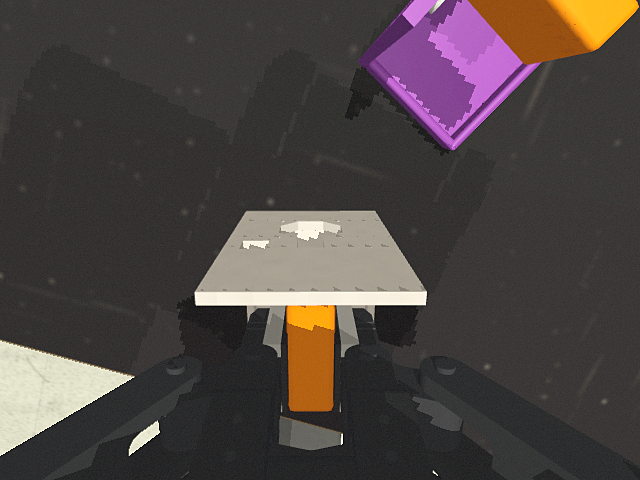

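View pics/s3.png

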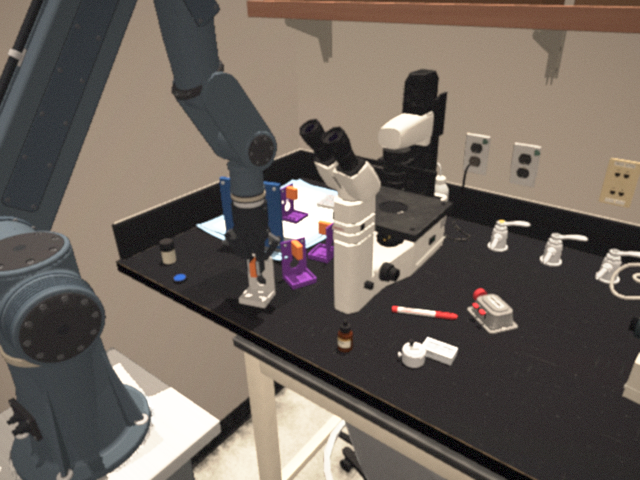

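```bash
python3 - <<'E'
from h import *
a=cv2.imread('pics/scene0.png')[240:270,228:262];b=cv2.imread('pics/side0.png')[182:212,230:264]
cv2.imwrite('pics/crop1.png',np.hstack([cv2.resize(x,(390,345),interpolation=0) for x in(a,b)]))
z=np.load('pics/w3.npz');R=z['rot']
W=onz('wrist','w3',[[195,292],[426,292],[195,305],[426,305],[288,411],[334,411]],.1);print((W-z['pos'])@R)
E
```

```text
[[ 0.0234 -0.0314 -0.0326]
 [ 0.0234  0.0323 -0.0326]
 [ 0.0195 -0.0317 -0.0326]
 [ 0.0195  0.0326 -0.0326]
 [-0.0154 -0.0063 -0.0326]
 [-0.0154  0.0075 -0.0326]]
```

View pics/crop1.png

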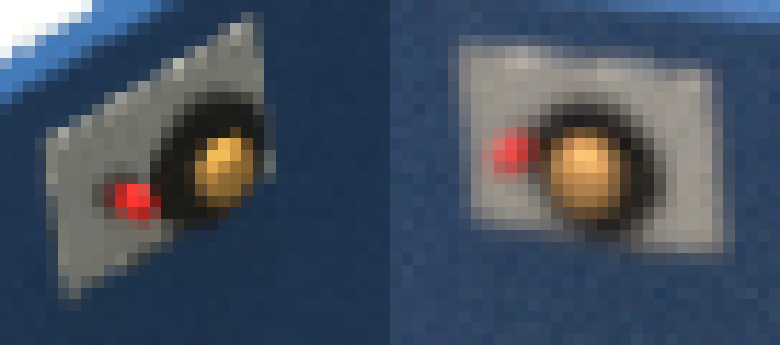

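```bash
cat >> h.py <<'E'
def ray(n,f,uv):
    K,M=T(n,f);r=M[:3,:3]@np.array([(uv[0]-K[0,2])/K[0,0],(uv[1]-K[1,2])/K[1,1],1.]);return M[:3,3],r/np.linalg.norm(r)
def tri(a,b):
    (o1,r1),(o2,r2)=a,b
    A=sum(np.eye(3)-np.outer(r,r) for r in(r1,r2));B=sum((np.eye(3)-np.outer(r,r))@o for o,r in(a,b))
    X=np.linalg.solve(A,B);return X,[np.linalg.norm(np.cross(X-o,r)) for o,r in(a,b)]
E
python3 - <<'E'
from h import *
print('head',tri(ray('scene','scene0',(247.1,254.5)),ray('side','side0',(246.4,196.3))))
print('pin',tri(ray('scene','scene0',(239.3,256.9)),ray('side','side0',(240.8,194.9))))
# tray: grip-block front top edge etc: print crops
a=cv2.imread('pics/scene0.png')[270:325,310:360];b=cv2.imread('pics/side0.png')[245:310,235:285]
cv2.imwrite('pics/crop2.png',np.hstack([cv2.resize(a,(400,440),interpolation=0),cv2.resize(b,(400,440*1),interpolation=0)]))
E
```

```text
head (array([0.5975, 0.2035, 0.1585]), [np.float64(0.002668965386034553), np.float64(0.002668965386034546)])
pin (array([0.5986, 0.2245, 0.1576]), [np.float64(0.0019003572706842407), np.float64(0.00190035727068415)])
```

View pics/crop2.png

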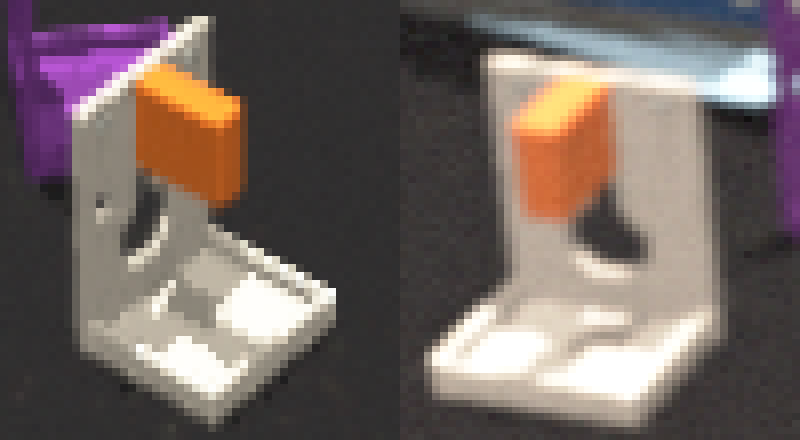

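```bash
python3 - <<'E'
from h import *
z=np.load('pics/w3.npz');R=z['rot'];t=z['pos']
for nm,ty,us,ud in [('+y',-.0315,(319.2,284.0),(245.8,253.0)),('-y',.0323,(335.8,272.3),(272.3,256.8))]:
    true=t+R@np.array([.021,ty,0]);true[2]=.1
    X,r=tri(ray('scene','scene0',us),ray('side','side0',ud));print(nm,'tri',X,r,'kin',true,'diff',true-X)
    for n,uv in(('scene',us),('side',ud)):
        K,M=T(n,n+'0');c=np.linalg.inv(M)@np.r_[true,1];print(n,K@c[:3]/c[2],uv)
E
```

```text
+y tri [0.4588 0.0739 0.1   ] [np.float64(0.0018993560400547345), np.float64(0.0018993560400548)] kin [0.4582 0.0749 0.1   ] diff [-0.0006  0.001   0.    ]
scene [318.7247 283.538    1.    ] (319.2, 284.0)
side [244.9197 253.7122   1.    ] (245.8, 253.0)
-y tri [0.479  0.012  0.0997] [np.float64(0.003359116248717498), np.float64(0.003359116248717648)] kin [0.478  0.0142 0.1   ] diff [-0.001   0.0023  0.0003]
scene [334.8738 271.4716   1.    ] (335.8, 272.3)
side [270.5679 257.9331   1.    ] (272.3, 256.8)
```

Emit:
apply_moves --pt "0 0 0 0" --pt "0 0 -10 0" --pt "0 0 -25 0.01" --pt "0 0 -30 0" --pt "0 0 -30 0" --pt "0 0 -30 0" --pt "0 0 -20 0" --pt "20 -15 0 0" --pt "25 -20 0 0" --pt "25 -20 0 0" --pt "25 -20 0 0" --pt "25 -20 0 0" --pt "20 -18 0 0" --pt "0 0 0 0" --pt "0 0 0 0" --pt "0 0 0 0" --squeeze 100

```text
t: 7.68
eef_pos: [0.5468, 0.1874, 0.2122]
eef_rot: [[0.954, 0.299, -0.001], [0.299, -0.954, -0.0], [-0.001, 0.0, -1.0]]
wrist_force: [-0.3, 0.3, -1.6]
grip_width: 0.15
```

```bash
cat > st.py <<'E'
from h import *
s=robot.get_state();p=np.array(s['eef_pos']);R=np.array(s['eef_rot']);n=np.array([.954,.3,0]);e=np.array([-.3,.954,0])
print('t',s['t'],'n,e,z',p@n,p@e,p[2],'yaw',np.arctan2(R[1,0],R[0,0]),'tilt',R[2,:2],'F n,e,z',s['wrist_force']@n,s['wrist_force']@e,s['wrist_force'][2],'tq',s['wrist_torque'],s['grip_width'])
E
python3 st.py; python3 -c "
from h import *
snap('side','s4');snap('scene','c4');snap('wrist','w4')"
```

```text
t 7.675 n,e,z 0.5778663394587816 0.014725750497930906 0.21224092494738217 yaw 0.30390040495174897 tilt [-0.0012  0.    ] F n,e,z -0.21419891827372967 0.337775507373291 -1.6409445066488608 tq [-0.0025  0.0188  0.0491] 0.14978959258878186
```

View pics/s4.png

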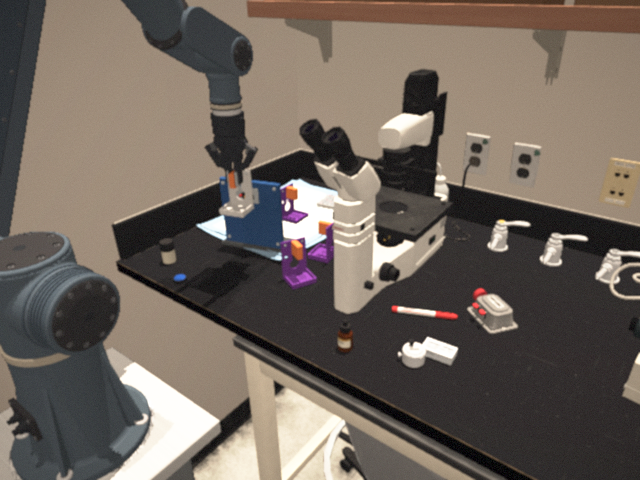

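View pics/c4.png

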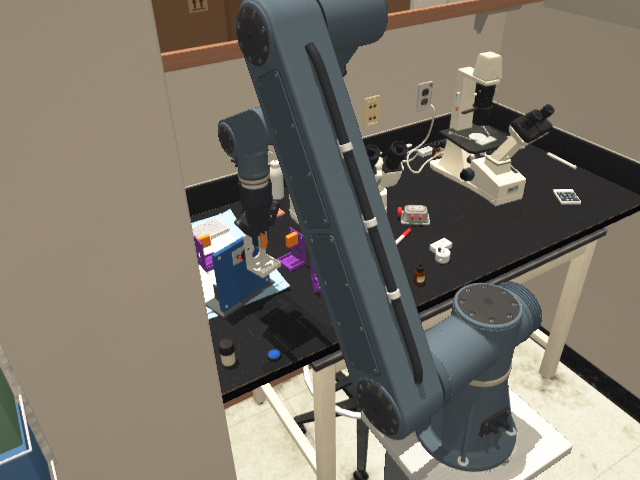

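View pics/w4.png

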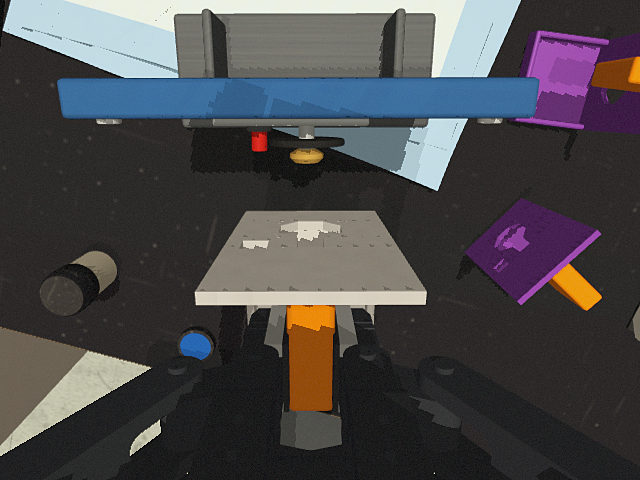

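The wrist view now shows the board from above. The head is at (306,157), the pin at (259,142), and the tray's keyhole around (311,230). I'll measure directly from this.

```bash
python3 - <<'E'
from h import *
z=np.load('pics/w4.npz');R=z['rot'];t=z['pos'];p,d,P=cloud('wrist','w4')
L=(P-t)@R
f=lambda uv,zz:((onz('wrist','w4',uv,zz)-t)@R)
print('board top front edge',f([[60,116],[538,116]],.195),'mid',f([[298,116]],.195))
W=onz('wrist','w4',[[60,118],[538,116.5]],.195);dd=W[0]-W[1];print('edge yaw',np.arctan2(-dd[0],dd[1]))
print('head',f([[306,162.5],[306.5,156]],.158), 'head edges',f([[289.5,155],[324,155]],.158),'disc',f([[267.5,143],[344.5,143]],.158),'pin tip',f([[251.5,146],[267,146]],.158))
hsv=cv2.cvtColor(p,cv2.COLOR_RGB2HSV);H,S,V=[hsv[...,i].astype(int) for i in range(3)]
br=(H>12)&(H<30)&(S>90)&(np.arange(480)[:,None]<175)&(np.arange(480)[:,None]>140)&(abs(np.arange(640)[None]-306)<30)&(d>0)
print('brass depth tool', np.percentile(L[br],[2,50,98],axis=0),'worldz',np.percentile(P[br][:,2],[2,50,98]))
v,u=np.nonzero(br);print(u.min(),u.max(),v.min(),v.max())
rd=((H<6)|(H>174))&(S>150)&(np.arange(480)[:,None]<160)&(abs(np.arange(640)[None]-259)<15)&(d>0)
print('red',np.percentile(L[rd],[2,50,98],axis=0),np.percentile(P[rd][:,2],[2,98]))
cv2.imwrite('pics/crop4.png',cv2.resize(p[100:320,180:440,::-1],(780,660)))
# plate top and rear
for uv in [(230,260),(310,265),(390,260),(310,298),(260,212),(360,212)]: print(uv,L[uv[1],uv[0]])
E
```

```text
board top front edge [[ 0.0694 -0.0886  0.0174]
 [ 0.0694  0.0814  0.0174]] mid [[ 0.0694 -0.004   0.0174]]
edge yaw 0.3065906374543377
head [[ 0.0487 -0.0015  0.0544]
 [ 0.0516 -0.0013  0.0544]] head edges [[ 0.052  -0.0089  0.0544]
 [ 0.052   0.0066  0.0544]] disc [[ 0.0573 -0.0187  0.0544]
 [ 0.0573  0.0157  0.0544]] pin tip [[ 0.056  -0.0259  0.0544]
 [ 0.056  -0.0189  0.0544]]
brass depth tool [[ 0.03   -0.0128  0.0462]
 [ 0.0521 -0.0015  0.0491]
 [ 0.055   0.0106  0.2125]] worldz [-0.0001  0.1633  0.1662]
277 333 145 173
red [[ 0.0458 -0.0464  0.0497]
 [ 0.058  -0.0222  0.0514]
 [ 0.0622 -0.0191  0.2126]] [-0.0002  0.1627]
(230, 260) [ 0.0232 -0.0265 -0.0055]
(310, 265) [ 0.0233  0.0003 -0.0106]
(390, 260) [ 0.0238  0.0268 -0.0073]
(310, 298) [ 0.0214  0.0003 -0.0321]
(260, 212) [ 0.0232 -0.0244  0.0654]
(360, 212) [0.0233 0.0248 0.0649]
```

```bash
python3 -c "
import cv2;a=cv2.imread('pics/crop4.png');cv2.imwrite('pics/crop4b.png',cv2.resize(a,(700,592)))"
```

```text
(no output)
```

View pics/crop4b.png

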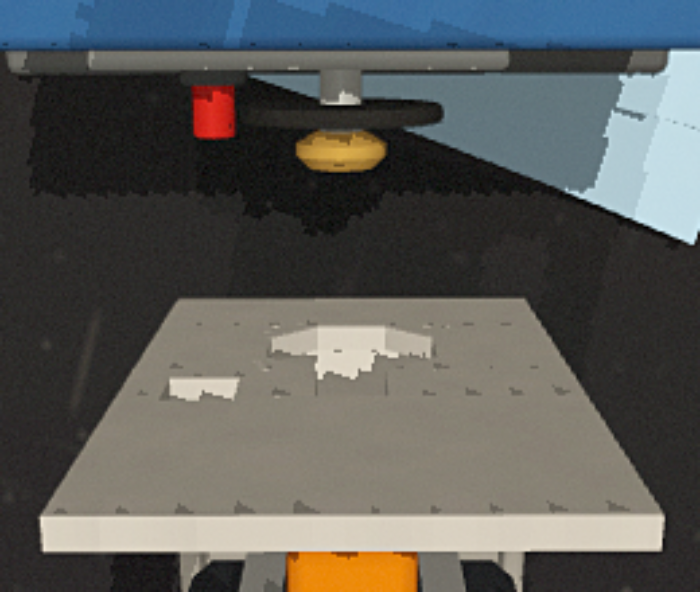

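The head measures 15.5 mm, the disc 34.4 mm and the pin 21 mm off, all as described. Remaining to the pre-insertion pose: tool y −1.8 mm, down about 19.5 mm, and forward about 25 mm to the head face.

Emit:
apply_moves --pt "0 -1.8 5 0" --pt "0 0 7 0" --pt "0 0 6 0" --pt "4 0 1.5 0" --pt "6 0 0 0" --pt "6 0 0 0" --pt "2 0 0 0" --pt "0 0 0 0" --pt "0 0 0 0"

```text
t: 8.95
eef_pos: [0.564, 0.1953, 0.1928]
eef_rot: [[0.954, 0.3, -0.0], [0.3, -0.954, -0.0], [-0.0, -0.0, -1.0]]
wrist_force: [0.7, -1.0, -0.5]
grip_width: 0.149
```

```bash
python3 st.py; python3 -c "
from h import *
snap('wrist','w5')
cv2.imwrite('pics/crop5.png',cv2.resize(cv2.imread('pics/w5.png')[120:330,170:450],(784,588)))"
```

```text
t 8.95 n,e,z 0.5966758520711191 0.01714055761525348 0.1928233975996366 yaw 0.30481884583259267 tilt [-0.0003 -0.    ] F n,e,z 0.3688769887811351 -1.1586195288100545 -0.505323277621355 tq [ 0.0127  0.008  -0.0306] 0.14929810486747835
```

View pics/crop5.png

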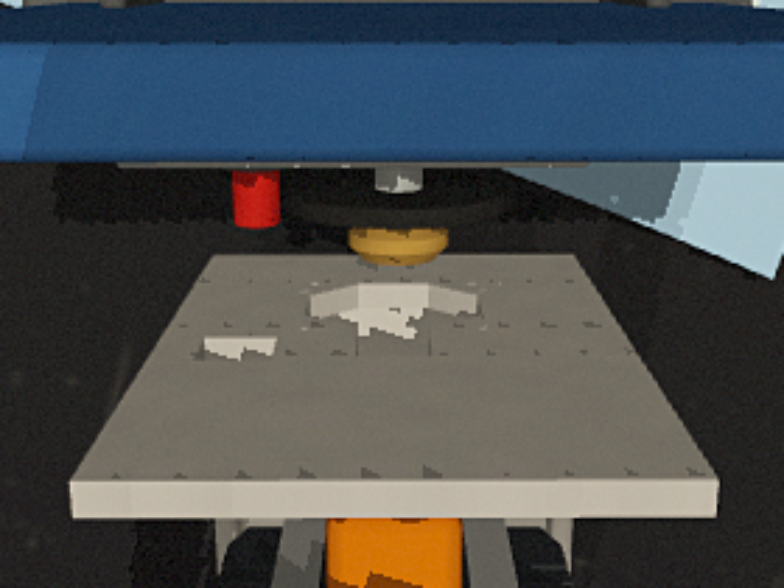

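```bash
python3 - <<'E'
from h import *
z=np.load('pics/w5.npz');R=z['rot'];t=z['pos']
f=lambda uv,zz:((onz('wrist','w5',uv,zz)-t)@R)
c=lambda x,y:[170+x/2.8-.3,120+y/2.8-.3]
print('head',f([c(349,240),c(448,240),c(398,264)],.159))
print('disc',f([c(287,210),c(512,210)],.159),'pin',f([c(232,222),c(280,222)],.159))
print('plate top',f([c(70,480),c(719,480)],t[2]+.0326))
K,M=T('wrist','w5')
def onx(uv,x):  # tool x plane
    o,r=ray('wrist','w5',uv);o=(o-t)@R;r=r@R;return o+r*((x-o[0])/r[0])
for nm,uv in dict(holeL=c(308,300),holeR=c(478,300),slotL=c(358,340),slotR=c(430,340),pinL=c(203,345),pinR=c(277,345),botL=c(213,255),botR=c(575,255)).items(): print(nm,onx(uv,.0233))
E
```

```text
head [[ 0.0334 -0.0062  0.0338]
 [ 0.0334  0.0085  0.0338]
 [ 0.0297  0.001   0.0338]]
disc [[ 0.0379 -0.0153  0.0338]
 [ 0.0379  0.0179  0.0338]] pin [[ 0.0361 -0.0235  0.0338]
 [ 0.0361 -0.0164  0.0338]]
plate top [[ 0.0237 -0.0314 -0.0326]
 [ 0.0237  0.0324 -0.0326]]
holeL [ 0.0233 -0.0127  0.037 ]
holeR [0.0233 0.0133 0.0369]
slotL [ 0.0233 -0.0045  0.0159]
slotR [0.0233 0.0054 0.0159]
pinL [ 0.0233 -0.0253  0.0136]
pinR [ 0.0233 -0.0153  0.0136]
botL [ 0.0233 -0.0317  0.0678]
botR [0.0233 0.0326 0.0677]
```

Emit:
apply_moves --pt "0 0.9 0 0" --pt "1.5 0 0 0" --pt "1.5 0 0 0" --pt "1.5 0 0 0" --pt "1.5 0 0 0" --pt "1.5 0 0 0" --pt "0 0 0 0" --pt "0 0 0 0"

```text
t: 10.0
eef_pos: [0.5716, 0.1967, 0.1928]
eef_rot: [[0.954, 0.3, -0.0], [0.3, -0.954, -0.0], [-0.0, -0.0, -1.0]]
wrist_force: [-1.2, -0.1, -1.5]
grip_width: 0.149
```

```bash
python3 st.py
```

```text
t 10.0 n,e,z 0.6043109905179419 0.016220312335316223 0.19278171416887713 yaw 0.30481325481675786 tilt [-0.0002 -0.    ] F n,e,z -1.1768135974141627 0.2982926290249772 -1.4612125467873593 tq [ 0.0489  0.0007 -0.0097] 0.14937663576044144
```

Emit:
apply_moves --pt "1 0 0 0" --pt "1 0 0 0" --pt "1 0 0 0" --pt "1 0 0 0" --pt "0 0 0 0" --pt "0 0 0 0"

```text
t: 10.75
eef_pos: [0.5754, 0.198, 0.1928]
eef_rot: [[0.954, 0.3, -0.0], [0.3, -0.954, -0.0], [-0.0, 0.0, -1.0]]
wrist_force: [0.6, -0.7, -1.1]
grip_width: 0.149
```

```bash
python3 st.py;python3 -c "
from h import *
snap('wrist','w6')
cv2.imwrite('pics/crop6.png',cv2.resize(cv2.imread('pics/w6.png')[120:330,170:450],(784,588)))"; python3 st.py
```

```text
t 10.75 n,e,z 0.6083277530467175 0.01624240163871679 0.19276422478883076 yaw 0.30491425903941227 tilt [-0.0001  0.    ] F n,e,z 0.3845188854223958 -0.8599782270662422 -1.0730211732211359 tq [ 0.0015 -0.0001 -0.107 ] 0.14855041165141747
t 10.8 n,e,z 0.6083221711011656 0.01622578221150496 0.19279312276233876 yaw 0.3048368442551274 tilt [-0.0001 -0.    ] F n,e,z 0.24188351310855727 0.0033104144837018223 -1.4548343313756926 tq [-0.0513  0.0132  0.0513] 0.15366699211436313
```

View pics/crop6.png

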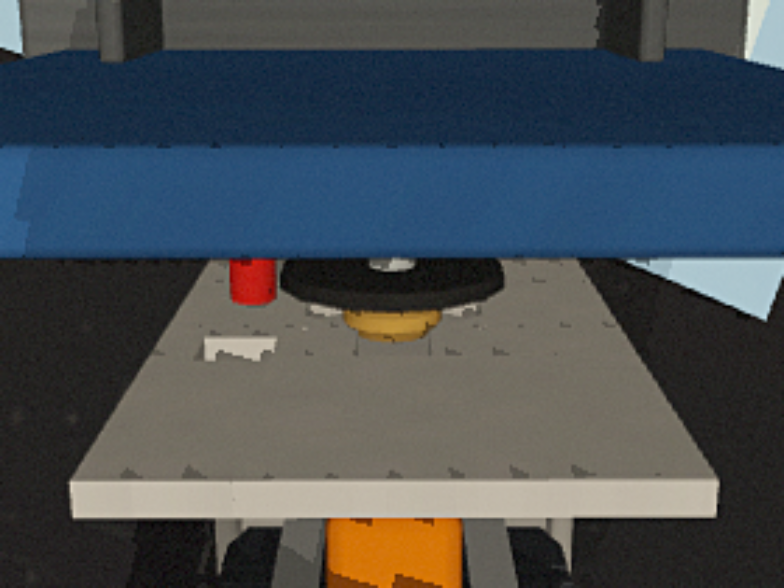

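Emit:
apply_moves --pt "1 0 0 0" --pt "1 0 0 0" --pt "1 0 0 0" --pt "0 0 0 0" --pt "0 0 0 0"

```text
t: 11.42
eef_pos: [0.5781, 0.1988, 0.1928]
eef_rot: [[0.954, 0.3, -0.0], [0.3, -0.954, -0.0], [-0.0, -0.0, -1.0]]
wrist_force: [-1.0, -1.7, 0.5]
grip_width: 0.146
```

```bash
python3 st.py
```

```text
t 11.425 n,e,z 0.6111686063483618 0.016234723996693626 0.19277220551843702 yaw 0.3048148737696463 tilt [-0.0005 -0.0001] F n,e,z -1.4871570270031202 -1.316720161951043 0.48643853470433984 tq [-0.0767  0.3591  0.0696] 0.14649382164250546
```

Emit:
apply_moves --pt "1 0 0 0" --pt "1 0 0 0" --pt "0 0 0 0" --pt "0 0 0 0"

```text
t: 11.92
eef_pos: [0.5796, 0.1993, 0.1927]
eef_rot: [[0.954, 0.3, -0.001], [0.3, -0.954, -0.0], [-0.001, -0.0, -1.0]]
wrist_force: [-4.7, -2.1, 1.1]
grip_width: 0.148
```

```bash
python3 st.py
```

```text
t 11.925 n,e,z 0.6127430348324929 0.016273710107222093 0.19271874775899492 yaw 0.3048508601586509 tilt [-0.0014 -0.0001] F n,e,z -5.1521183450759045 -0.620771179258655 1.1470017731808926 tq [-0.3013  0.9312  0.0387] 0.1478303997733029
```

Emit:
apply_moves --pt "1 0 0 0" --pt "1 0 0 0" --pt "0 0 0 0" --pt "0 0 0 0"

```text
t: 12.42
eef_pos: [0.581, 0.1997, 0.1927]
eef_rot: [[0.954, 0.3, -0.003], [0.3, -0.954, -0.001], [-0.003, -0.0, -1.0]]
wrist_force: [-5.5, -2.8, 2.7]
grip_width: 0.147
```

```bash
python3 st.py;python3 -c "
from h import *
snap('wrist','w7')
cv2.imwrite('pics/crop7.png',cv2.resize(cv2.imread('pics/w7.png')[120:330,170:450],(784,588)))"; python3 st.py
```

```text
t 12.425 n,e,z 0.6142202416062457 0.01625075042623732 0.19272529920856993 yaw 0.30498425947770563 tilt [-0.0027 -0.0001] F n,e,z -6.139250421896665 -1.037729771747033 2.6746775072684508 tq [-0.3239  1.1087  0.0077] 0.14697970657245116
t 12.475 n,e,z 0.6142102952260007 0.016263090894430867 0.19273159849254823 yaw 0.3049980249030018 tilt [-0.0027 -0.    ] F n,e,z -5.822160487187913 -1.3243843893819323 4.122451541731937 tq [-0.3313  1.0968  0.0517] 0.14864734304490487
```

View pics/crop7.png

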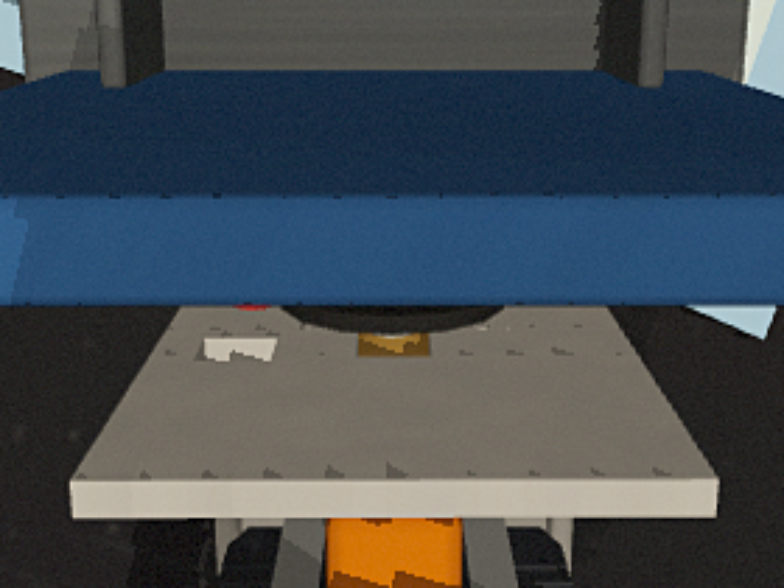

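Emit:
apply_moves --pt "1 0 0 0" --pt "1 0 0 0" --pt "0 0 0 0" --pt "0 0 0 0"

```text
t: 12.98
eef_pos: [0.5823, 0.2002, 0.1928]
eef_rot: [[0.954, 0.3, -0.004], [0.3, -0.954, -0.001], [-0.004, -0.0, -1.0]]
wrist_force: [-6.9, -2.2, 4.4]
grip_width: 0.148
```

```bash
python3 st.py
```

```text
t 12.975 n,e,z 0.6156016237276954 0.016270047896463566 0.1927992908177776 yaw 0.30509446333300455 tilt [-0.0041 -0.    ] F n,e,z -7.2222044149341365 -0.028000070546472893 4.435991797494386 tq [-0.4677  1.3022 -0.0393] 0.1480020103749676
```

Emit:
apply_moves --pt "0 0 1 0" --pt "0 0 1 0" --pt "0 0 1 0" --pt "0 0 1 0" --pt "0 0 0 0"

```text
t: 13.6
eef_pos: [0.5822, 0.2003, 0.1885]
eef_rot: [[0.954, 0.3, -0.004], [0.3, -0.954, -0.001], [-0.005, -0.0, -1.0]]
wrist_force: [-7.7, -2.7, 3.5]
grip_width: 0.147
```

```bash
python3 st.py
```

```text
t 13.6 n,e,z 0.6154471695789502 0.016394976602456448 0.18850483650819302 yaw 0.3050233078773733 tilt [-0.0045 -0.0003] F n,e,z -8.141468447908538 -0.2436074409022171 3.4586745771400027 tq [-0.4167  1.2345  0.0144] 0.14749980498092885
```

Emit:
apply_moves --pt "0 0 1 0" --pt "0 0 1 0" --pt "0 0 1 0" --pt "0 0 0 0"

```text
t: 14.1
eef_pos: [0.5821, 0.2003, 0.1855]
eef_rot: [[0.954, 0.3, -0.004], [0.3, -0.954, -0.001], [-0.005, -0.0, -1.0]]
wrist_force: [-7.9, -2.3, 3.6]
grip_width: 0.15
```

```bash
python3 st.py
```

```text
t 14.1 n,e,z 0.6154422503858128 0.01642638445207482 0.18551004283355862 yaw 0.30507537664741535 tilt [-0.0045 -0.0003] F n,e,z -8.270246435591313 0.15030918146329122 3.5731993398437645 tq [-0.4376  1.2359  0.069 ] 0.149792587629373
```

Emit:
apply_moves --pt "0 0 1 0" --pt "0 0 1 0" --pt "0 0 1 0" --pt "0 0 1 0" --pt "0 0 0 0"

```text
t: 14.72
eef_pos: [0.5821, 0.2003, 0.1815]
eef_rot: [[0.954, 0.3, -0.004], [0.3, -0.954, -0.001], [-0.004, -0.0, -1.0]]
wrist_force: [-7.5, -2.7, 3.6]
grip_width: 0.147
```

```bash
python3 st.py;python3 -c "
from h import *
snap('wrist','w8')
cv2.imwrite('pics/crop8.png',cv2.resize(cv2.imread('pics/w8.png')[120:330,170:450],(784,588)))"; python3 st.py
```

```text
t 14.725 n,e,z 0.6154505876549102 0.01644953378363285 0.1815113189791844 yaw 0.3050647648619157 tilt [-0.0045 -0.0004] F n,e,z -7.9450529509948655 -0.37915319126820485 3.6056035707746026 tq [-0.3718  1.2379 -0.0045] 0.14667660394709048
t 14.775 n,e,z 0.6154381187258535 0.016434095272465164 0.18150844545648798 yaw 0.305057683953083 tilt [-0.0045 -0.0004] F n,e,z -6.730021939769028 -0.6324040250209229 2.7555655864880064 tq [-0.4003  1.3227  0.0211] 0.14757654844308532
```

View pics/crop8.png

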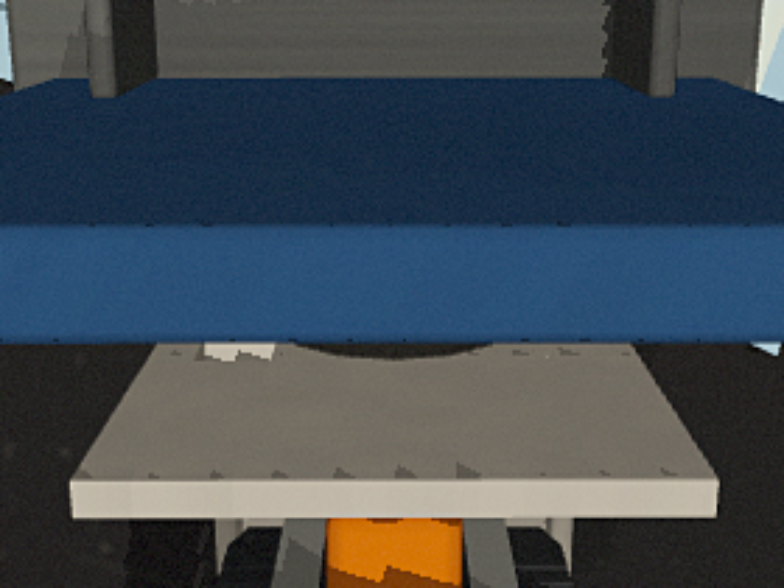

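Emit:
apply_moves --pt "0 0 1 0" --pt "0 0 1 0" --pt "0 0 1 0" --pt "0 0 1 0" --pt "0 0 1 0" --pt "0 0 0 0"

```text
t: 15.52
eef_pos: [0.5822, 0.2003, 0.1766]
eef_rot: [[0.954, 0.3, -0.004], [0.3, -0.954, -0.001], [-0.004, -0.0, -1.0]]
wrist_force: [-6.4, -2.0, 3.6]
grip_width: 0.15
```

```bash
python3 st.py
```

```text
t 15.525 n,e,z 0.6154910599818578 0.016428381521691408 0.17655837827897122 yaw 0.30506190480043394 tilt [-0.0043 -0.0003] F n,e,z -6.704711871076122 -0.0179755265555475 3.6010862395504 tq [-0.4212  1.227   0.0166] 0.1499531692868509
```

Emit:
apply_moves --pt "0 0 1 0" --pt "0 0 1 0" --pt "0 0 1 0" --pt "0 0 0 0"

```text
t: 16.02
eef_pos: [0.5822, 0.2003, 0.1735]
eef_rot: [[0.954, 0.3, -0.004], [0.3, -0.954, -0.001], [-0.004, -0.0, -1.0]]
wrist_force: [-7.0, -3.1, 2.2]
grip_width: 0.149
```

```bash
python3 st.py
```

```text
t 16.025 n,e,z 0.6154610294442645 0.01641449945875706 0.17352070337792583 yaw 0.3050506764196556 tilt [-0.0044 -0.0003] F n,e,z -7.6437241421454365 -0.8936377601088659 2.168323160289541 tq [-0.4121  1.2152  0.0082] 0.14858818602601326
```

Emit:
apply_moves --pt "0 0 1 0" --pt "0 0 0.5 0" --pt "0 0 0 0" --pt "0 0 0 0"

```text
t: 16.52
eef_pos: [0.583, 0.2006, 0.1717]
eef_rot: [[0.954, 0.3, -0.002], [0.3, -0.954, -0.0], [-0.002, -0.0, -1.0]]
wrist_force: [-5.9, -1.3, -1.5]
grip_width: 0.147
```

```bash
python3 st.py
```

```text
t 16.525 n,e,z 0.6163831484204132 0.0164478793472168 0.1716608654971448 yaw 0.3046796980614898 tilt [-0.0023 -0.0005] F n,e,z -5.987054788641968 0.47058329823878453 -1.4566143349258667 tq [-0.2438  0.8266 -0.0268] 0.14665108081697079
```

Emit:
apply_moves --pt "0 0 0.5 0" --pt "0 0 0.5 0" --pt "0 0 0 0" --pt "0 0 0 0"

```text
t: 17.02
eef_pos: [0.583, 0.2005, 0.1712]
eef_rot: [[0.954, 0.3, -0.002], [0.3, -0.954, -0.0], [-0.002, -0.0, -1.0]]
wrist_force: [-6.2, -1.3, 1.7]
grip_width: 0.148
```

```bash
python3 st.py
```

```text
t 17.025 n,e,z 0.6163869252059229 0.016404705285908202 0.1711582462678358 yaw 0.3047575427926328 tilt [-0.0023 -0.0004] F n,e,z -6.318298188302788 0.6251648532552372 1.7289256997766356 tq [-0.3285  0.9601  0.0362] 0.1477360645753343
```

At z=0.1717 the forward force dropped and the tray moved in 0.9 mm, as if the pin had sprung out. I'll keep pushing down gently to feel for the slot end.

Emit:
apply_moves --pt "0 0 0.5 0" --pt "0 0 0.5 0" --pt "0 0 0 0" --pt "0 0 0 0"

```text
t: 17.52
eef_pos: [0.583, 0.2006, 0.1703]
eef_rot: [[0.954, 0.3, -0.002], [0.3, -0.954, -0.0], [-0.002, -0.0, -1.0]]
wrist_force: [-6.2, -1.8, 2.1]
grip_width: 0.147
```

```bash
python3 st.py;python3 -c "
from h import *
snap('wrist','w9')
cv2.imwrite('pics/crop9.png',cv2.resize(cv2.imread('pics/w9.png')[120:330,170:450],(784,588)))
a=snap('side','s9')[0];a=a[140:260,190:310,::-1];b=snap('scene','c9')[0][200:320,190:310,::-1]
cv2.imwrite('pics/crop9s.png',np.hstack([cv2.resize(x,(400,400),interpolation=2) for x in(a,b)]))"
```

```text
t 17.525 n,e,z 0.6163693167536703 0.016438744108776618 0.1702720300645141 yaw 0.3048148743082009 tilt [-0.0022 -0.0004] F n,e,z -6.425132827243883 0.15984692138146842 2.1267776505906815 tq [-0.313   0.9783 -0.0092] 0.14749399123470622
```

View pics/crop9.png

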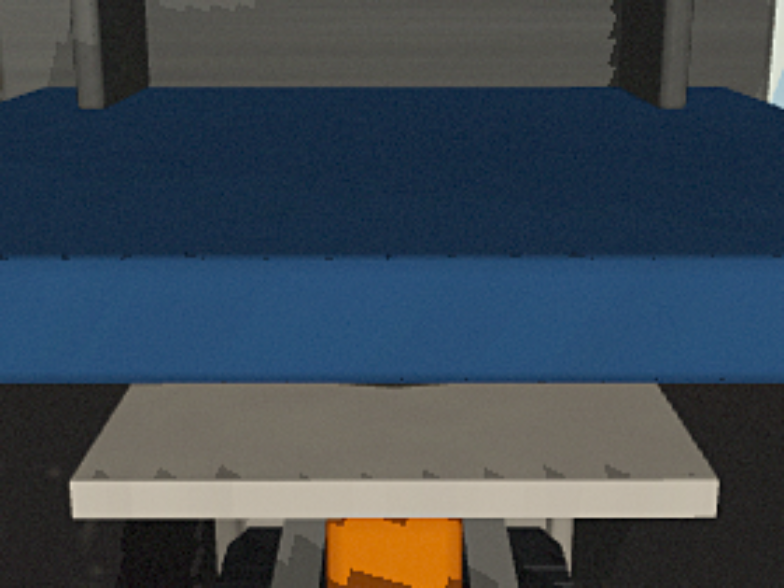

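View pics/crop9s.png

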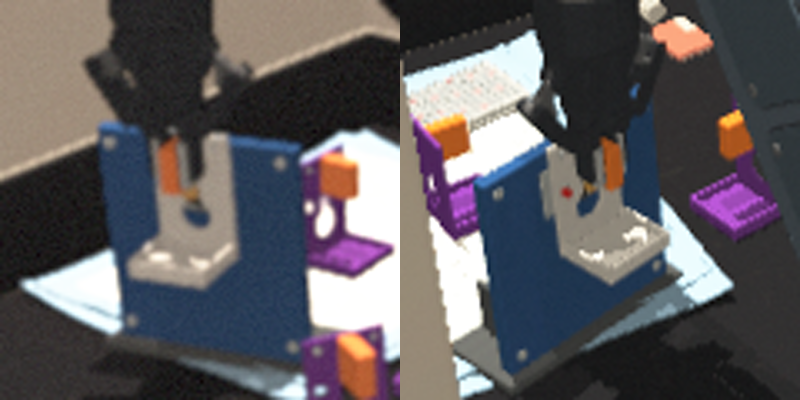

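The scene crop (right half, about (567,190)) shows the red pin standing out in the plate's hole, and the head is in the slot. I'll nudge down a little more to find the slot end.

Emit:
apply_moves --pt "0 0 0.5 0" --pt "0 0 0 0" --pt "0 0 0 0"

```text
t: 18.05
eef_pos: [0.583, 0.2005, 0.1698]
eef_rot: [[0.954, 0.3, -0.002], [0.3, -0.954, -0.0], [-0.002, -0.0, -1.0]]
wrist_force: [-5.6, -2.1, 2.6]
grip_width: 0.146
```

```bash
python3 st.py
```

```text
t 18.05 n,e,z 0.6163508005976037 0.016391078828459513 0.1697640708324087 yaw 0.3048515393958427 tilt [-0.0023 -0.0003] F n,e,z -5.997640388174518 -0.26328607147525396 2.5616138917151154 tq [-0.3245  0.9729 -0.0168] 0.14556461857066544
```

Emit:
apply_moves --pt "0 0 0.5 0" --pt "0 0 0 0" --pt "0 0 0 0"

```text
t: 18.42
eef_pos: [0.583, 0.2006, 0.1696]
eef_rot: [[0.954, 0.3, -0.002], [0.3, -0.954, -0.0], [-0.002, -0.0, -1.0]]
wrist_force: [-6.6, -2.2, 3.4]
grip_width: 0.146
```

```bash
python3 st.py
```

```text
t 18.425 n,e,z 0.6163809208002035 0.016414476325152402 0.16959057694666596 yaw 0.30489697245134956 tilt [-0.0021 -0.0002] F n,e,z -6.902898008567683 -0.09735652283388745 3.3850017581106684 tq [-0.3331  1.0674  0.0039] 0.14601841896211282
```

Emit:
apply_moves --pt "0 0 0.7 0" --pt "0 0 0 0" --pt "0 0 0 0"

```text
t: 18.8
eef_pos: [0.583, 0.2005, 0.1694]
eef_rot: [[0.954, 0.3, -0.002], [0.3, -0.954, -0.0], [-0.002, -0.0, -1.0]]
wrist_force: [-7.6, -3.4, 6.4]
grip_width: 0.147
```

```bash
python3 st.py
```

```text
t 18.8 n,e,z 0.6163734932642847 0.016381593499474958 0.16943523483686615 yaw 0.3048720694462649 tilt [-0.0018 -0.0002] F n,e,z -8.304424063417654 -0.9181901413457901 6.367300814204827 tq [-0.4383  1.2232 -0.0117] 0.14671939269087936
```

The resistance jumped to 6.4 N and the tray stopped moving, so it's at the slot end. Now I'll relieve the downward push and the spring load before letting go.

Emit:
apply_moves --pt "0 0 -0.7 0" --pt "-0.5 0 -0.3 0" --pt "-0.5 0 0 0" --pt "-0.5 0 0 0" --pt "-0.5 0 0 0" --pt "-0.5 0 0 0" --pt "0 0 0 0" --pt "0 0 0 0"

```text
t: 19.8
eef_pos: [0.5817, 0.2, 0.1695]
eef_rot: [[0.954, 0.3, -0.0], [0.3, -0.954, 0.0], [0.0, -0.0, -1.0]]
wrist_force: [-3.9, 0.0, -1.5]
grip_width: 0.149
```

```bash
python3 st.py
```

```text
t 19.8 n,e,z 0.6149207137087704 0.016323531302110388 0.16950849664147427 yaw 0.3047570428843874 tilt [ 0.0001 -0.0002] F n,e,z -3.694197839920615 1.18494903274362 -1.4547856363487193 tq [0.0748 0.5927 0.0582] 0.1493442080023562
```

Emit:
apply_moves --pt "-0.5 0 0 0" --pt "0 0 0 0" --pt "0 0 0 0"

```text
t: 20.18
eef_pos: [0.581, 0.1998, 0.1695]
eef_rot: [[0.954, 0.3, -0.0], [0.3, -0.954, 0.0], [-0.0, -0.0, -1.0]]
wrist_force: [-3.1, 0.4, -1.6]
grip_width: 0.147
```

```bash
python3 st.py
```

```text
t 20.175 n,e,z 0.6142592607221817 0.016321972689858515 0.1695475531309566 yaw 0.3048343089023165 tilt [-0.0003 -0.0002] F n,e,z -2.7986750367902893 1.294799766456989 -1.637419360805894 tq [0.1155 0.5901 0.0198] 0.14740929949219211
```

Emit:
apply_moves --pt "0 0 0 0" --pt "0 0 0 0" --pt "0 0 0 0" --pt "0 0 0 0" --pt "0 0 0 0" --pt "0 0 0 0" --jaw 110 --squeeze 20

```text
t: 20.92
eef_pos: [0.5812, 0.1998, 0.1696]
eef_rot: [[0.954, 0.3, 0.0], [0.3, -0.954, 0.0], [0.0, 0.0, -1.0]]
wrist_force: [-0.9, -0.4, -0.7]
grip_width: 0.568
```

```bash
python3 st.py;python3 -c "
from h import *
snap('wrist','w10')
cv2.imwrite('pics/crop10.png',cv2.resize(cv2.imread('pics/w10.png'),(640,480)))
a=snap('side','s10')[0];a=a[140:260,190:310,::-1];b=snap('scene','c10')[0][200:320,190:310,::-1]
cv2.imwrite('pics/crop10s.png',np.hstack([cv2.resize(x,(400,400),interpolation=2) for x in(a,b)]))"
```

```text
t 20.925 n,e,z 0.6144156353684437 0.016196288021319078 0.16962554492462642 yaw 0.30484605641418333 tilt [0.0001 0.    ] F n,e,z -0.9731178067845982 -0.16537536901337985 -0.7235647449688036 tq [-0.0059  0.0203  0.0126] 0.5676883606555696
```

View pics/crop10.png

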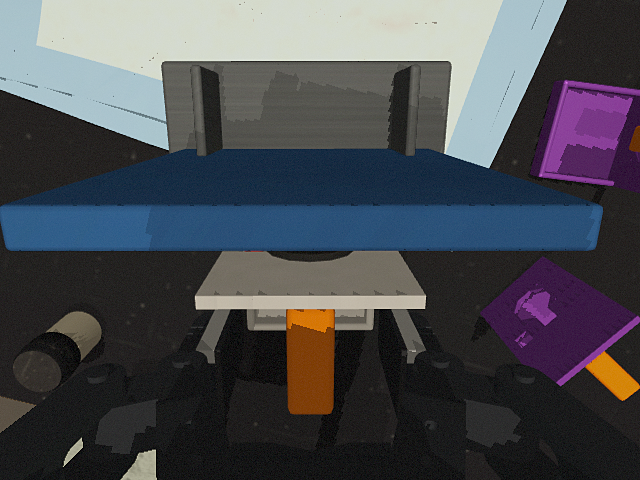

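View pics/crop10s.png

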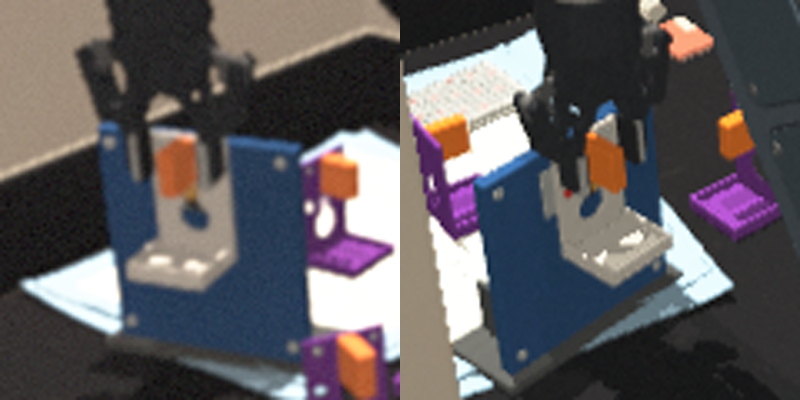

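It hangs free. Retreat straight up.

Emit:
apply_moves --pt "0 0 -3 0" --pt "0 0 -8 0" --pt "0 0 -15 0" --pt "0 0 -20 0" --pt "0 0 -25 0" --pt "0 0 -25 0" --pt "-15 0 -10 0" --pt "-20 0 0 0" --pt "0 0 0 0" --pt "0 0 0 0"

```text
t: 22.32
eef_pos: [0.5478, 0.1892, 0.2756]
eef_rot: [[0.954, 0.3, 0.0], [0.3, -0.954, 0.0], [0.0, -0.0, -1.0]]
wrist_force: [1.3, 0.9, 0.3]
grip_width: 0.569
```

```bash
python3 st.py;python3 - <<'E'
from h import *
p,d=snap('wrist','w11');a=snap('side','s11')[0][140:260,190:310,::-1];b=snap('scene','c11')[0][200:320,190:310,::-1]
cv2.imwrite('pics/crop11s.png',np.hstack([cv2.resize(x,(400,400),interpolation=2) for x in(a,b)]))
for n,f in(('wrist','w11'),('side','s11'),('scene','c11')):
    p,d,P=cloud(n,f);hsv=cv2.cvtColor(p,cv2.COLOR_RGB2HSV);H,S,V=[hsv[...,i].astype(int) for i in range(3)]
    N=np.array([.954,.3,0]);E=np.array([-.3,.954,0])
    q=np.stack([P@N,P@E,P[...,2]],-1)
    m=(d>0)&(S<75)&(V>90)&(q[...,0]>.615)&(q[...,0]<.645)&(abs(q[...,1]-.016)<.031)&(q[...,2]>.125)&(q[...,2]<.205)
    if n=='wrist': m&=q[...,2]<.196
    Q=q[m]
    if len(Q)<30: print(n,len(Q)); continue
    for _ in range(4):
        c=Q.mean(0);w=np.linalg.svd(Q-c,full_matrices=False)[2][2];w*=np.sign(w[0]);r=(Q-c)@w
        Q=Q[abs(r)<max(2.5*np.median(abs(r)),.0007)]
    print(n,len(Q),'c',c,'normal in board frame',w,'z range',np.percentile(q[m][:,2],[1,99]))
E
```

```text
t 22.325 n,e,z 0.5794027167664711 0.016176700459533584 0.2756452227512262 yaw 0.30471204258783946 tilt [ 0.0003 -0.    ] F n,e,z 1.5044499397195814 0.44861472954241327 0.3412586439768504 tq [-0.0119 -0.0016 -0.0012] 0.5693673162097272
wrist 776 c [0.6391 0.0155 0.1747] normal in board frame [ 0.9997 -0.0253 -0.0067] z range [0.1327 0.1952]
side 264 c [0.6343 0.0096 0.1634] normal in board frame [ 1.     -0.0036  0.0017] z range [0.1254 0.202 ]
scene 210 c [0.6318 0.0243 0.1683] normal in board frame [ 0.9999 -0.0025  0.0134] z range [0.1255 0.2031]
```

View pics/crop11s.png

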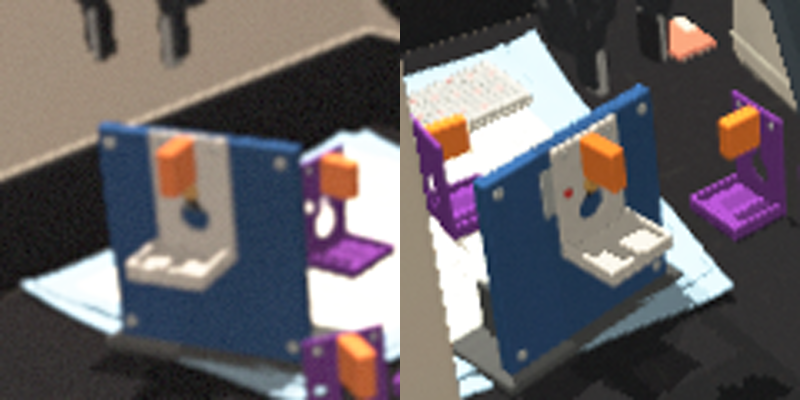

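View pics/w11.png

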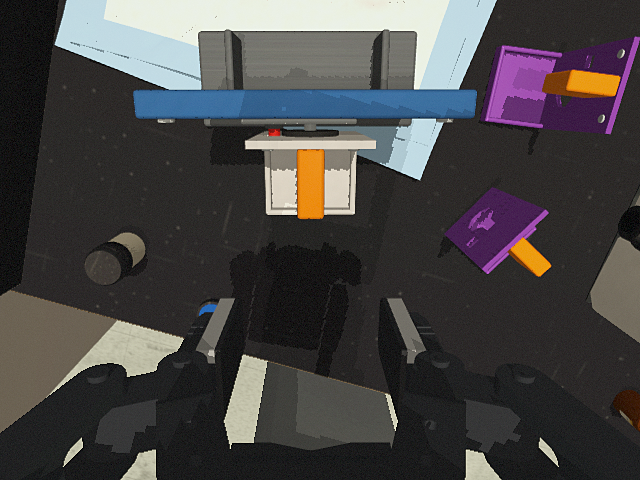

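```bash
python3 -c "
from h import *
print(robot.finish_job())"
```

```text
the job is handed in; nothing more can be done
None
```

I hung the white tray on the board and handed the job in at about t = 22 s. `finish_job()` gives no verdict, so what follows comes from my own checks.

**What I did:** I gripped the tray by its orange block and found the screw with the wrist camera, about 2.8 mm to one side and 9 mm above the mark. I pressed the plate in over the head with about 7–8 N and slid the tray down 23 mm. The pin sprang out at about 21 mm, and the resistance jumped to 6.4 N at the slot's end. I then eased the load off, opened the jaws and backed away.

**Last checks:**
- **Forces:** The highest push I read against the board was about 10.5 N, well under the 25 N limit. I only read forces between moves.
- **Lock pin:** Red shows in the plate's pin hole in the scene view. I judged "fully out" from that picture and from the drop in force; I did not measure it.
- **Upright and square:** The scene and side cameras put the plate within about 0.014 rad of the board. The wrist camera's rougher fit gave 0.026 rad, still under the 0.08 limit.
- **Height:** The plate's top edge is at z ≈ 0.2025, which puts the slot end at about 0.1585, on the screw and about 8.5 mm above the mark.
- **Disc:** I did not see how far it is pressed. The plate resting on the head should hold it back about 2.5 mm.
- **Robot and bystanders:** The gripper is clear of everything. I felt no contact with any bystander or purple look-alike, but did not measure their positions again.

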